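Read a terminal post on a coasting turntable with a pyrometer wand

ROBOT

A 6-joint arm with a two-finger parallel gripper is mounted at the origin on the work surface. World frame = base frame: x ahead of the robot, y to its left, z up, the work surface at z = 0. Lengths are in m, angles in rad, forces in N, time in s.
With the tool pointing down it reaches from about 0.35 to 0.875 m from the base axis. Payload 4.2 kg.
Tool frame: the origin (TCP) lies between the finger pads, 19 mm behind the fingertips; this is the grasp point; z points along the fingers, y is the line along which they close (so a half turn about z gives the same grasp; the last joint's range is limited). The gripper opens to 87 mm and grips with 3 to 60 N. Pads are 19 mm wide; open, the fingers measure 117 mm over their backs; the gripper's body (75 mm by 190 mm) begins 51 mm behind the grasp point.
Start: joints at [1.562, 0.385, 0.008, 0, -1.194, -0.259], TCP at [0.165, 0.603, 0.241] pointing down, gripper open.
Joint ranges: [-3.14, 3.14], [-1.21, 2.06], [-1.07, 1.41], [-3.16, 2.05], [-2.99, -0.16], [-3.1, 3.1]. Speed limits (rad/s): [2.79, 2.79, 3.14, 3.14, 3.14, 3.14].

INTERFACE

Orientations are given as a unit quaternion [w, x, y, z].
In Python, from plant import env, eyes gives the robot as it stands.
- The arm moves only by the tool move_arm, never from a script. Its argument "increments" is a list of rows, each an object with "dp": the shift along the tool's x, y, z in cm, a list of three; "rotation": the turn, a rotation vector about the tool's x, y, z in rad, a list of three. A call has 1 to 12 rows; each row shifts and turns the commanded pose from where the row before left it, along the tool's axes as they then stand; what a row does not reach is not made up. A row lasts 1/10 s, in which the tool goes at most 50 mm and 8.59 degrees, less where a joint would pass 70% of its speed; a pose out of reach is approached as far as the arm can. A call is refused whole if a number of a shift passes 5 or a number of a turn 0.15, either way. A call with a gripper value outside its range is refused whole. "fingers" is the opening, from 0 (shut) to 1 (fully open), set as the call begins (left out, the last holds). The fingers move at their own pace and stop on an object; "newtons" is the grip in N (left out, the last holds). Time passes only in rows, so rows that do not move let the fingers close. It gives the time, the measured TCP pose, the force, the opening and the grip force at its end, in the units of the state.
- env.get_state(): the state, without advancing time (a new reading comes with each control period).
- eyes.camera(name): name is "scene" or "top" or "wrist"; returns (picture, depth): 480x640x3 uint8, red, green, blue; 480x640 float32, m along the optical axis (not along the pixel's ray), 0 where there is no reading.
- eyes.calibration(name): a dict with "fx", "fy", "cx", "cy" (pixels), "distortion" ([k1, k2, p1, p2, k3] as OpenCV has them; the pictures are not rectified), "R" (3x3) and "t" (3): a world point X has camera coordinates R X + t. Camera axes: x right, y down, z forward; pixel columns grow to the right and rows downward; lengths in m; the calibration is good to about 2 mm. A picture is of the moment at which its call begins: read the wrist's pose just before it. calibration takes no time and is no camera call; for the wrist camera it gives the pose at the moment of the call.
- env.finish_job(): hands the job in; it is judged then, once.
The state is a dict: "time_s": time; "q": joint angles; "joint_velocities": joint speeds; "tau": joint torques, N m; "eef_pos": TCP position; "orientation": TCP orientation; "force": force on the tool from outside, world axes, zero at the start; "torque": the same for the moment, N m; "gripper_width": finger opening in m; "grasp_force": force on a finger pad.
Only numpy, scipy, OpenCV 4.12 (cv2) and the standard library are available. Lean on these libraries where they do the work, as an engineer would, in place of code of your own. Each camera call takes 0.05 s, during which the arm holds its last target. There are 200 camera calls.

TASK

Take the temperature wand upright out of its holder, set the turntable turning with a gentle push on one of its rim pegs, and let it coast freely. While it turns by itself, at a rate of more than one turn in ten seconds, keep the wand's nose over the top of the thick round terminal post, close above it (about 20 mm) and touching nothing, following the post without a break for five seconds. Then stand the wand fully back in its holder and let go; the table may still be turning, and the other things on the bench stay where they are.

Things in the scene. Friction and masses are not known exactly. Their poses are not given: they have to be found in the camera images.
- wand: Infrared thermometer wand, loose, 0.25 kg, upright in its holder at the start: black grip box 44 mm (its x) by 30 mm (its y) by 80 mm tall above a steel nose tube, 16 mm diameter, 60 mm long, pointing down. Origin: the nose tip (centre of the tube's end); z up along the wand; grip box from z = 60 to 140 mm. Grip it from above across the 30 mm, e.g. TCP 120 mm above the tip, 60 N.
- holder: Wand holder bolted to the bench: grey block 66 by 66 mm, top 70 mm above the bench, on a flange 110 by 90 by 8 mm. Origin at bench level under its centre, z up, sides along x and y. At the start the wand's x, y axes agree with the holder's within 0.1 rad; put it back so, or half a turn from it.
- mouth (a point): Centre of the mouth of the holder's square upright hole, 28 by 28 mm, 62 mm deep, in the block's top 70 mm above the bench. The wand's nose hangs in it and the underside of the grip box rests on the block's top: the nose tip is then 10 mm above the bench.
- foot: Fixed grey foot of the turntable, bolted to the bench; origin at bench level on the vertical axis of rotation. It carries the turntable: a level steel disc of 300 mm diameter, upper face 47 mm above the bench, turning endlessly on a low-friction bearing.
- axis (a point): Point on the turntable's axis, level with the disc's upper face (47 mm above the bench). On the disc is fixed a battery plate group: brass-coloured frame 150 by 90 mm, on it a dark comb plate, 200 by 80 mm with its teeth, top 108 mm above the bench, with one thick post and four thin low ones (tops 126 mm above the bench). Four pegs stand near the disc's rim.
- turntable (a joint): Turntable angle, rad, growing anticlockwise from above, unlimited, at rest at the start: the direction from axis to thick post (0: world +x). Nominal moment of inertia 0.044 kg m2 (6 kg), hidden scale 0.7 to 1.4. Bearing drag 0.001 N m plus 0.0015 N m s/rad. Pushed to 1.2 rad/s it turns at 0.65 to 0.9 rad/s seven seconds later.
- post_top (a point): Centre of the top face of the thick round terminal post, 143 mm above the bench: lead-grey cylinder, 30 mm diameter, 35 mm tall, 75 mm from the turntable's axis, the thickest and tallest post, at one end of the comb plate. Fixed to the turntable, turns with it.
- peg0 (a point): Centre of the top of a rim peg: one of four upright steel pegs, 18 mm diameter, 50 mm tall, 135 mm from the axis, tops 97 mm above the bench, 90 degrees apart; this one 45 degrees anticlockwise from the post. Push a peg sideways with the nose tube of the held wand (nose tip e.g. 60 mm above the bench) or with the closed fingers.
- peg1 (a point): Top of the next rim peg, 135 degrees anticlockwise from the post.
- peg2 (a point): Top of the next rim peg, 225 degrees anticlockwise from the post.
- peg3 (a point): Top of the next rim peg, 315 degrees anticlockwise from the post.
- case: Bystander: grey open cell case with two inner walls, 120 by 100 by 90 mm, loose, 0.9 kg; stands on the side of the turntable away from the holder. Origin at the centre of its underside. Leave it alone.
- jar: Bystander: amber glass jar, 60 mm diameter, 75 mm tall, loose, origin at the centre of its underside. Leave it alone.
- brush: Bystander: hand brush lying on the bench, loose. Leave it alone.
Mind the look-alikes: they are no part of the job. What is meant by the wand is not orange, and is the smaller of those in its own colour.

How it is judged:
On the way, in this order (a step that is already met when the one before it is completed fails the run):
1. the turntable coasts by itself at more than 0.6 rad/s, either way, touched by neither robot nor wand ((velocity of joint turntable above 0.6 rad/s or velocity of joint turntable below -0.6 rad/s) and contact force between each of the arm, the fingers, wand and foot below 0.2 N), for 0.1 s.
2. while it coasts so, the wand's nose stays within 16 mm (horizontally) of the centre of the thick post's top and 2 to 40 mm above it, wand upright within 0.25 rad, for 5 s (all of step 1 and horizontal distance between wand and post_top below 0.016 m and z of wand in the frame of post_top between 0.002 and 0.04 m and angle between wand's own z axis and vertical below 0.25 rad), for 5 s.
At the end, for the whole second after the job is handed in: The wand stands upright (within 0.1 rad) at rest in the holder's hole, nose tip 4 to 14 mm above the bench and within 10 mm of the hole's axis, let go. The turntable may be turning or at rest (horizontal distance between wand and holder below 0.01 m and height (world z) of wand between 0.004 and 0.014 m and angle between wand's own z axis and vertical below 0.1 rad and linear speed of wand below 0.02 m/s); the robot touches nothing.
It fails at once if the turntable is flung round faster than 2.5 rad/s (velocity of joint turntable above 2.5 rad/s or velocity of joint turntable below -2.5 rad/s).
It fails at once if the turntable or its load is struck with more than 25 N (contact force between any of wand, the arm, the fingers and foot above 25 N).
It fails at once if the case, jar or brush is displaced by more than 20 mm (distance of any of case, jar, brush from where it was at the start of the episode above 0.02 m).
It fails at once if the wand is tipped over or dropped (tilted more than 0.8 rad) (angle between wand's own z axis and vertical above 0.8 rad).
It also fails if it takes over 64 s, if anything falls off the work surface, if the arm or the gripper's body presses on something with over 40 N, if the wrist force passes 120 N, or if a joint passes its speed limit or range.

## Working session

There is one attempt and no reset: what is moved stays moved. The work goes in short steps, Python scripts to look and compute and a tool call to move; the robot and the scene stay as the last step left them, time stands still between calls to the robot, and variables do not carry over. Pictures are saved under pics/ and viewed, at most 10 in all, crops included, and the job is handed in when it is done.

Besides the shell and the picture viewer there is one more tool, called after "Request:" as name([rows], argument=value, ...), one row to a line, values as JSON. move_arm: Moves the arm, as the interface text tells. Its arguments: {"type":"object","properties":{"increments":{"type":"array","items":{"type":"object","properties":{"dp":{"type":"array","items":{"type":"number"}},"rotation":{"type":"array","items":{"type":"number"}}}}},"fingers":{"type":"number"},"newtons":{"type":"number"}},"required":["increments"]}

```bash
ls; mkdir -p pics
python3 - <<'E'
from plant import env, eyes
import cv2, numpy as np
s=env.get_state(); print(s['time_s'],s['eef_pos'],s['orientation'])
ims=[]
for n in ['scene','top']:
    p,d=eyes.camera(n); np.savez(f'{n}.npz',p=p,d=d); c=eyes.calibration(n); print(n,c)
    cv2.imwrite(f'pics/{n}.png',p[:,:,::-1])
E
```

```text
pics
0.0 [0.16520343 0.60217342 0.24016313] [ 1.09596297e-03  9.91034450e-01 -1.33602052e-01 -1.01606089e-04]
scene {'fx': 495.4786853423672, 'fy': 495.4786853423672, 'cx': 312.5818768945472, 'cy': 238.19568234487429, 'distortion': array([-0.05693464,  0.        ,  0.        ,  0.        ,  0.        ]), 'R': array([[ 0.365044  ,  0.93095684, -0.00788975],
       [ 0.66457001, -0.26650538, -0.69808422],
       [-0.65198894,  0.24958817, -0.71597218]]), 't': array([-0.18866426, -0.25548863,  1.40259932])}
top {'fx': 526.4226347479454, 'fy': 526.4226347479454, 'cx': 326.70638533827946, 'cy': 234.9281198736973, 'distortion': array([-0.02379184,  0.        ,  0.        ,  0.        ,  0.        ]), 'R': array([[ 5.02335902e-04, -9.99987875e-01,  4.89876489e-03],
       [-9.97410759e-01, -8.53315785e-04, -7.19100045e-02],
       [ 7.19133128e-02, -4.84995783e-03, -9.97399094e-01]]), 't': array([0.0252454 , 0.51568886, 1.45074625])}
```

View pics/scene.png

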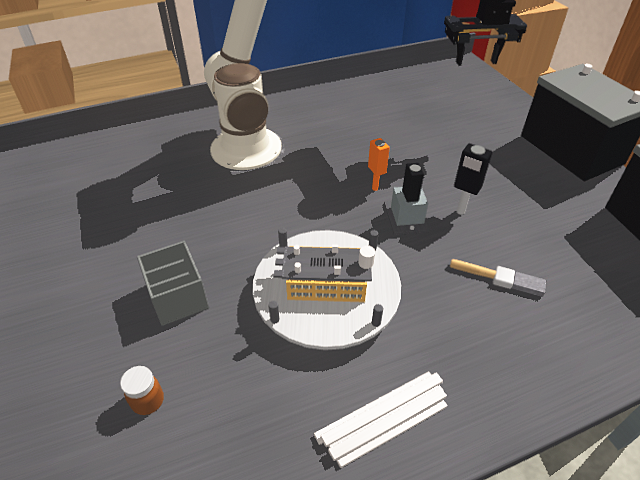

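View pics/top.png

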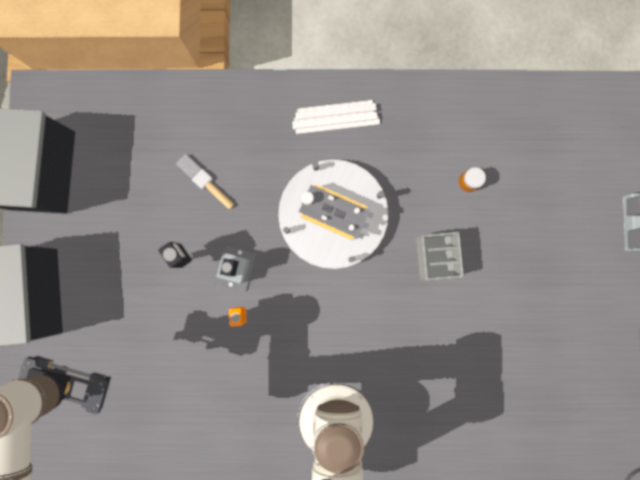

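The scene view shows a black wand in the grey holder (413,185), a larger loose black look-alike (473,165) and an orange one (377,158). In the top view they are at (230,267), (172,253) and (237,317). I choose the black one in the holder, and check it in one crop together with measurements.

```bash
cat > h.py <<'E'
import numpy as np, cv2
from plant import env, eyes
def KD(c): return np.array([[c['fx'],0,c['cx']],[0,c['fy'],c['cy']],[0,0,1.]]), np.array(c['distortion'])
def rays(c,uv):
    K,D=KD(c); n=cv2.undistortPoints(np.float64(uv).reshape(-1,1,2),K,D).reshape(-1,2)
    return np.c_[n,np.ones(len(n))]
def plane(c,uv,z):
    r=rays(c,uv)@c['R']; o=-c['R'].T@c['t']; return o+r*((z-o[2])/r[:,2])[:,None]
def cloud(c,d):
    v,u=np.mgrid[:480,:640]; r=rays(c,np.c_[u.ravel(),v.ravel()])
    X=(r*d.reshape(-1,1)-c['t'])@c['R']; X[d.ravel()==0]=np.nan; return X.reshape(480,640,3)
E
cat > m.py <<'E'
from h import *
for n in ['top','scene']:
    f=np.load(n+'.npz'); p,d=f['p'],f['d']; c=eyes.calibration(n); X=cloud(c,d)
    hsv=cv2.cvtColor(p,cv2.COLOR_RGB2HSV)
    # disc: height band 40..54
    def band(lo,hi,xy,r,extra=None):
        m=(X[...,2]>lo)&(X[...,2]<hi)&(np.hypot(X[...,0]-xy[0],X[...,1]-xy[1])<r)
        if extra is not None: m&=extra
        return m.astype(np.uint8)
    ax=plane(c,[[335,214]] if n=='top' else [[327,288]],.047)[0]
    m=band(.035,.06,ax,.2); Q=X[m>0]; h=cv2.convexHull(np.float32(Q[:,:2])); 
    print(n,'guess',ax[:2],'disc circle',cv2.minEnclosingCircle(h),'ellfit',cv2.fitEllipse(h) if len(h)>5 else 0,'z',np.median(Q[:,2]))
    mm=((hsv[...,1]<40)&(hsv[...,2]>170)).astype(np.uint8)
    k,l,st,ce=cv2.connectedComponentsWithStats(mm)
    print('whites',[(st[i][:4].tolist(),st[i][4]) for i in range(1,k) if st[i][4]>20][:14])
    m=band(.132,.155,ax,.15); Q=X[m>0]; print('post',len(Q),Q.mean(0) if len(Q) else 0, np.ptp(Q,axis=0) if len(Q) else 0)
    m=band(.085,.102,ax,.16)&(np.hypot(X[...,0]-ax[0],X[...,1]-ax[1])>.115); k,l,st,ce=cv2.connectedComponentsWithStats(m.astype(np.uint8))
    print('pegs',[X[l==i].mean(0).round(3).tolist() for i in range(1,k) if st[i][4]>3])
    hx=plane(c,[[232,268]] if n=='top' else [[409,197]],.07)[0]
    for lo,hi,nm in [(.06,.08,'block'),(.13,.165,'wandtop')]:
        m=band(lo,hi,hx,.07); Q=X[m>0]
        if len(Q)>5: print(nm,len(Q),np.median(Q,axis=0),cv2.minAreaRect(np.float32(Q[:,:2]*1000)))
f=np.load('top.npz')['p']; g=np.load('scene.npz')['p']
A=cv2.resize(f[220:340,150:270],(400,400),interpolation=cv2.INTER_CUBIC); B=cv2.resize(g[130:250,370:490],(400,400),interpolation=cv2.INTER_CUBIC)
cv2.imwrite('pics/crop.png',np.hstack([A,B])[:,:,::-1])
E
python3 m.py
```

```text
top guess [0.57123192 0.00299719] disc circle ((0.5745393633842468, 0.009026175364851952), 0.15009120106697083) ellfit ((0.5744609236717224, 0.009227411821484566), (0.2978772521018982, 0.2983604669570923), 39.31452941894531) z 0.04786685726983111
whites [([254, 0, 386, 71], np.int32(24672)), ([0, 83, 40, 123], np.int32(3509)), ([292, 99, 88, 36], np.int32(2219)), ([177, 155, 34, 34], np.int32(508)), ([278, 159, 110, 111], np.int32(6954)), ([465, 167, 21, 21], np.int32(344)), ([327, 194, 7, 7], np.int32(32)), ([623, 194, 14, 17], np.int32(46)), ([353, 207, 7, 7], np.int32(39)), ([321, 215, 6, 6], np.int32(29)), ([624, 215, 16, 18], np.int32(194)), ([348, 224, 6, 7], np.int32(36)), ([445, 237, 6, 7], np.int32(30)), ([0, 245, 26, 101], np.int32(2267))]
post 106 [0.60332398 0.07616064 0.14348816] [0.08755069 0.1312036  0.01924597]
pegs [[0.699, 0.057, 0.097], [0.622, -0.116, 0.097], [0.525, 0.135, 0.096], [0.448, -0.039, 0.097]]
block 346 [0.42021766 0.26800621 0.0708787 ] ((424.6553955078125, 281.8747863769531), (67.55140686035156, 66.07731628417969), 74.98162841796875)
wandtop 227 [0.4
[... 658 characters left out ...]
p.int32(5860)), ([253, 253, 31, 42], np.int32(510)), ([294, 262, 7, 10], np.int32(39)), ([334, 265, 7, 4], np.int32(22)), ([495, 266, 20, 18], np.int32(262)), ([518, 273, 16, 7], np.int32(45)), ([536, 279, 10, 5], np.int32(26))]
post 197 [0.6048652  0.07525769 0.14126388] [0.03038059 0.02813022 0.01351915]
pegs [[0.448, -0.041, 0.094], [0.526, 0.133, 0.094], [0.622, -0.118, 0.094], [0.7, 0.056, 0.094]]
block 446 [0.44052111 0.26712764 0.06987694] ((421.4466552734375, 281.3763732910156), (67.32274627685547, 71.26414489746094), 75.17828369140625)
wandtop 294 [0.43250631 0.27502968 0.14931725] ((423.89801025390625, 278.83807373046875), (30.535533905029297, 46.47951889038086), 78.70159149169922)
```

View pics/crop.png

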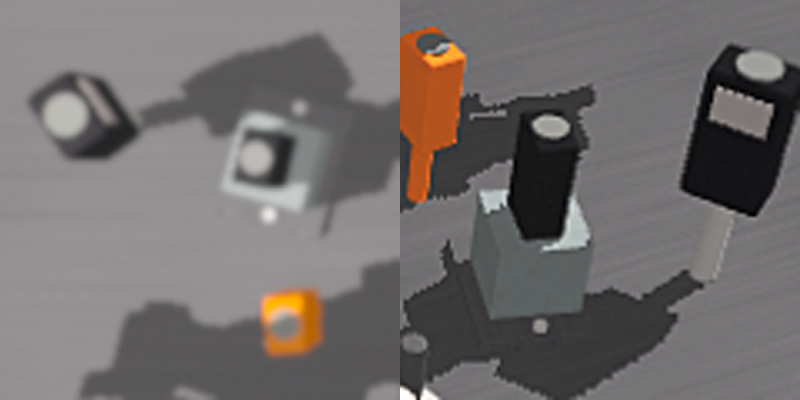

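The crop confirms the choice: the holder's black wand is smaller than the loose black one. Measured points:
- Axis about (0.573, 0.0085).
- Post at 65.8° with radius 74 mm, and peg0 at 110.8°.
- Wand at (0.4245, 0.2805), its y axis along 76°. The tool is already aligned within 1.5°.

All of these match the given sizes. Next I move above the wand.

Request:
move_arm([
  {"dp": [2,1.5,0]},
  {"dp": [3.5,2.5,0]},
  {"dp": [3.5,2.5,0]},
  {"dp": [3.5,2.5,0]},
  {"dp": [3.5,2.5,0]},
  {"dp": [3.5,2.5,0]},
  {"dp": [3.5,2.5,0]},
  {"dp": [3.5,2.5,0]},
  {"dp": [3.5,2.5,0]},
  {"dp": [2.5,2,0]},
  {"dp": [1,0.6,0]},
  {"dp": [0,0,0]},
], fingers=1, newtons=60)

```text
$.increments[0]: bad value
```

Request:
move_arm([
  {"dp": [2,1.5,0],"rotation": [0,0,0]},
  {"dp": [3.5,2.5,0],"rotation": [0,0,0]},
  {"dp": [3.5,2.5,0],"rotation": [0,0,0]},
  {"dp": [3.5,2.5,0],"rotation": [0,0,0]},
  {"dp": [3.5,2.5,0],"rotation": [0,0,0]},
  {"dp": [3.5,2.5,0],"rotation": [0,0,0]},
  {"dp": [3.5,2.5,0],"rotation": [0,0,0]},
  {"dp": [3.5,2.5,0],"rotation": [0,0,0]},
  {"dp": [3.5,2.5,0],"rotation": [0,0,0]},
  {"dp": [2.5,2,0],"rotation": [0,0,0]},
  {"dp": [1,0.6,0],"rotation": [0,0,0]},
  {"dp": [0,0,0],"rotation": [0,0,0]},
], fingers=1, newtons=60)

```text
time_s: 1.3
eef_pos: [0.4252, 0.2806, 0.2409]
orientation: [0.0, 0.991, -0.135, -0.0]
force: [-0.4, 0.1, -0.1]
gripper_width: 0.0869
grasp_force: 0.0
```

Request:
move_arm([
  {"dp": [0,0,1],"rotation": [0,0,0.02]},
  {"dp": [0,0,2],"rotation": [0,0,0]},
  {"dp": [0,0,2],"rotation": [0,0,0]},
  {"dp": [0,0,2],"rotation": [0,0,0]},
  {"dp": [0,0,2],"rotation": [0,0,0]},
  {"dp": [0,0,1.1],"rotation": [0,0,0]},
  {"dp": [0,0,1],"rotation": [0,0,0]},
  {"dp": [0,0,0],"rotation": [0,0,0]},
  {"dp": [0,0,0],"rotation": [0,0,0]},
])

```text
time_s: 2.2
eef_pos: [0.4248, 0.2822, 0.1306]
orientation: [-0.0, 0.99, -0.143, 0.0]
force: [-1.0, 0.3, -0.0]
gripper_width: 0.0871
grasp_force: 0.0
```

Request:
move_arm([
  {"dp": [0,0,0],"rotation": [0,0,0]},
  {"dp": [0,0,0],"rotation": [0,0,0]},
  {"dp": [0,0,0],"rotation": [0,0,0]},
  {"dp": [0,0,0],"rotation": [0,0,0]},
  {"dp": [0,0,0],"rotation": [0,0,0]},
  {"dp": [0,0,0],"rotation": [0,0,0]},
], fingers=0, newtons=60)

```text
time_s: 2.8
eef_pos: [0.4247, 0.2816, 0.1303]
orientation: [-0.0, 0.99, -0.143, 0.0]
force: [0.2, 0.1, 0.7]
gripper_width: 0.0469
grasp_force: 0.0
```

Request:
move_arm([
  {"dp": [0,0,0],"rotation": [0,0,-0.02]},
  {"dp": [0,0,0],"rotation": [0,0,0]},
  {"dp": [0,0,0],"rotation": [0,0,0]},
  {"dp": [0,0,0],"rotation": [0,0,0]},
  {"dp": [0,0,0],"rotation": [0,0,0]},
  {"dp": [0,0,0],"rotation": [0,0,0]},
])

```text
time_s: 3.4
eef_pos: [0.4245, 0.2815, 0.1302]
orientation: [0.0, 0.991, -0.134, -0.0]
force: [-0.5, -0.8, 1.1]
gripper_width: 0.0296
grasp_force: 59.7
```

Request:
move_arm([
  {"dp": [0,0,-1],"rotation": [0,0,0]},
  {"dp": [0,0,-3],"rotation": [0,0,0]},
  {"dp": [0,0,-3],"rotation": [0,0,0]},
  {"dp": [0,0,-3],"rotation": [0,0,0]},
  {"dp": [0,0,-1.5],"rotation": [0,0,0]},
  {"dp": [1.6,1.05,0],"rotation": [0,0,0]},
  {"dp": [3,2,0],"rotation": [0,0,0]},
  {"dp": [3.5,2.3,0],"rotation": [0,0,0]},
  {"dp": [3.5,2.3,0],"rotation": [0,0,0]},
  {"dp": [2.5,1.6,0],"rotation": [0,0,0]},
  {"dp": [1.2,0.75,0],"rotation": [0,0,0]},
  {"dp": [0.35,0.25,0],"rotation": [0,0,0]},
])

```text
time_s: 4.6
eef_pos: [0.549, 0.1404, 0.245]
orientation: [0.0, 0.991, -0.135, -0.0]
force: [-0.1, -0.3, -2.7]
gripper_width: 0.0297
grasp_force: 59.7
```

```bash
cat > arc.py <<'E'
import numpy as np
from plant import env
AX=np.array([.573,.0085])
def rows(path_xy, zs=None, q=.05):
    """world xy(z) path (m) starting at current commanded point -> rows in tool cm, error-diffused."""
    s=env.get_state(); w,x,y,_=s['orientation']; yaw=2*np.arctan2(y,x)
    ex=np.array([np.cos(yaw),np.sin(yaw)]); ey=np.array([np.sin(yaw),-np.cos(yaw)])
    P=np.asarray(path_xy); D=(P-P[0])*100; T=np.c_[D@ex,D@ey]
    R=np.round(T/q)*q; return np.diff(R,axis=0).round(3)
def circ(r,phi): return AX+r*np.c_[np.cos(phi),np.sin(phi)]
E
python3 - <<'E'
from arc import *
s=env.get_state(); p=s['eef_pos']; d=p[:2]-AX
print(s['time_s'],p,s['orientation'],s['gripper_width'],'r',np.hypot(*d),'phi',np.degrees(np.arctan2(d[1],d[0])))
L=np.r_[0,[.002]*5,.003,.005,.007,.009,.011,.013,.015,.017,.018].cumsum()
phi=np.radians(100.6)+L/.135
print(rows(circ(.135,phi)).tolist())
E
```

```text
4.6 [0.54896347 0.14041747 0.24498924] [ 3.50855757e-05  9.90903757e-01 -1.34572156e-01 -2.79493801e-04] 0.029716102871440483 r 0.13408942007694577 phi 100.32651333344597
[[-0.2, 0.1], [-0.15, 0.1], [-0.2, 0.1], [-0.15, 0.05], [-0.2, 0.1], [-0.25, 0.2], [-0.4, 0.25], [-0.6, 0.4], [-0.7, 0.55], [-0.8, 0.75], [-0.85, 0.95], [-0.9, 1.25], [-0.85, 1.45], [-0.65, 1.7]]
```

Request:
move_arm([
  {"dp": [0,0,1],"rotation": [0,0,0]},
  {"dp": [0,0,2],"rotation": [0,0,0]},
  {"dp": [0,0,2],"rotation": [0,0,0]},
  {"dp": [0,0,1],"rotation": [0,0,0]},
  {"dp": [0,0,0.3],"rotation": [0,0,0]},
  {"dp": [0,0,0],"rotation": [0,0,0]},
])

```text
time_s: 5.2
eef_pos: [0.5482, 0.142, 0.1822]
orientation: [0.0, 0.991, -0.133, -0.0]
force: [1.0, 0.1, -3.2]
gripper_width: 0.03
grasp_force: 59.7
```

Request:
move_arm([
  {"dp": [-0.2,0.1,0],"rotation": [0,0,0]},
  {"dp": [-0.15,0.1,0],"rotation": [0,0,0]},
  {"dp": [-0.2,0.1,0],"rotation": [0,0,0]},
  {"dp": [-0.15,0.05,0],"rotation": [0,0,0]},
  {"dp": [-0.2,0.1,0],"rotation": [0,0,0]},
])

```text
time_s: 5.7
eef_pos: [0.5389, 0.1395, 0.1827]
orientation: [-0.0, 0.991, -0.133, 0.001]
force: [0.8, 0.2, -2.3]
gripper_width: 0.0294
grasp_force: 59.7
```

Request:
move_arm([
  {"dp": [-0.25,0.2,0],"rotation": [0,0,0]},
  {"dp": [-0.4,0.25,0],"rotation": [0,0,0]},
  {"dp": [-0.6,0.4,0],"rotation": [0,0,0]},
  {"dp": [-0.7,0.55,0],"rotation": [0,0,0]},
  {"dp": [-0.8,0.75,0],"rotation": [0,0,0]},
  {"dp": [-0.85,0.95,0],"rotation": [0,0,0]},
  {"dp": [-0.9,1.25,0],"rotation": [0,0,0]},
  {"dp": [-0.85,1.45,0],"rotation": [0,0,0]},
  {"dp": [-0.65,1.7,0],"rotation": [0,0,0]},
  {"dp": [-0.2,0.7,-1.5],"rotation": [0,0,0]},
  {"dp": [0,0,-3],"rotation": [0,0,0]},
  {"dp": [0,0,-3],"rotation": [0,0,0]},
])

```text
time_s: 6.9
eef_pos: [0.4556, 0.0754, 0.2578]
orientation: [0.001, 0.991, -0.134, -0.001]
force: [0.0, 0.8, -1.7]
gripper_width: 0.0294
grasp_force: 59.7
```

```bash
cat > tt.py <<'E'
from h import *
from arc import AX
import time,sys,json
def angle():
    """post angle mod 90deg from peg tops, both cameras"""
    out=[]
    for n in ('scene','top'):
        t=env.get_state()['time_s']; c=eyes.calibration(n); p,d=eyes.camera(n); X=cloud(c,d)
        r=np.hypot(X[...,0]-AX[0],X[...,1]-AX[1])
        m=((X[...,2]>.082)&(X[...,2]<.102)&(r>.12)&(r<.15)).astype(np.uint8)
        k,l,st,_=cv2.connectedComponentsWithStats(m); a=[];w=[]
        for i in range(1,k):
            if st[i][4]>=6:
                q=X[l==i].mean(0)[:2]-AX; a.append(np.degrees(np.arctan2(q[1],q[0]))); w.append(st[i][4])
        v=[(x-45)%90 for x in a]; out.append((t,[round(x,1) for x in v],w))
    # post itself
        m=(X[...,2]>.132)&(X[...,2]<.155)&(r<.097)&(r>.05); 
        if m.sum()>30: q=np.median(X[m],axis=0)[:2]-AX; out[-1]+=(round(float(np.degrees(np.arctan2(q[1],q[0]))),1),int(m.sum()))
    for o in out: print(o)
s=env.get_state(); print(s['time_s'],s['eef_pos'])
angle()
E
python3 tt.py
```

```text
6.9 [0.45561021 0.07540581 0.25776705]
(6.9, [np.float64(44.7), np.float64(43.8), np.float64(45.0), np.float64(43.6)], [np.int32(81), np.int32(81), np.int32(98), np.int32(100)], 133.3, 177)
(6.95, [np.float64(48.7), np.float64(48.6), np.float64(48.0)], [np.int32(39), np.int32(38), np.int32(39)])
```

Request:
move_arm([
  {"dp": [0,0,-1.5],"rotation": [0,0,0]},
  {"dp": [0.8,0.6,-1.0],"rotation": [0,0,0]},
  {"dp": [1.8,1.4,0],"rotation": [0,0,0]},
  {"dp": [2.2,1.7,0],"rotation": [0,0,0]},
  {"dp": [2.4,1.9,0],"rotation": [0,0,0]},
  {"dp": [2.4,1.9,0],"rotation": [0,0,0]},
  {"dp": [2.2,1.7,0],"rotation": [0,0,0]},
  {"dp": [1.4,1.1,0],"rotation": [0,0,0]},
  {"dp": [0.6,0.5,0],"rotation": [0,0,0]},
])

```text
time_s: 7.9
eef_pos: [0.5618, -0.0659, 0.2808]
orientation: [0.0, 0.991, -0.135, -0.001]
force: [0.1, 0.4, -2.7]
gripper_width: 0.0298
grasp_force: 59.7
```

```bash
python3 tt.py
```

```text
7.9 [ 0.56177033 -0.06589728  0.28077061]
(7.9, [np.float64(34.7), np.float64(33.4), np.float64(34.9), np.float64(33.7)], [np.int32(72), np.int32(88), np.int32(93), np.int32(109)], -144.3, 129)
(7.95, [np.float64(38.4), np.float64(37.8)], [np.int32(39), np.int32(28)], -142.9, 107)
```

```bash
cat > fol.py <<'E'
from arc import *
import json,sys,os
# args: t_ref phi_ref(deg) w(rad/s) decel lead n [soft]
tr,pr,w,dc,lead,n=map(float,sys.argv[1:7]); soft=len(sys.argv)>7; n=int(n)
s=env.get_state(); t0=s['time_s']; q=s['orientation']; yaw=2*np.arctan2(q[2],q[1])
yaw=np.radians(-15.4)
ex=np.array([np.cos(yaw),np.sin(yaw)]); ey=np.array([np.sin(yaw),-np.cos(yaw)])
c=np.array(json.load(open('cmd.json'))) if os.path.exists('cmd.json') else s['eef_pos'][:2]
tg=lambda t:np.radians(pr)+w*(t-tr)-.5*dc*(t-tr)**2
t=t0+.1*np.arange(1,n+1); ph=tg(t+lead)
if soft:
    d=c-AX; p0=np.arctan2(d[1],d[0])%(2*np.pi); W=.13; ph=p0+W*np.log1p(np.exp((ph-p0)/W))
P=AX+.075*np.c_[np.cos(ph),np.sin(ph)]
T=(np.vstack([c,P])-c)@np.c_[ex,ey]*100; R=np.round(T/.05)*.05
print(np.diff(R,axis=0).round(2).tolist())
end=c+(R[-1]/100)@np.vstack([ex,ey]); json.dump(end.tolist(),open('cmd.json','w'))
print('t_end',t[-1],'cmd end',end,'post pred at end',np.degrees(tg(t[-1])),AX+.075*np.array([np.cos(tg(t[-1])),np.sin(tg(t[-1]))]))
E
python3 fol.py 8.0 222 1.355 .065 .05 12 soft
```

```text
[[0.05, 0.05], [0.0, 0.0], [0.15, 0.0], [0.25, -0.05], [0.45, -0.1], [0.65, -0.2], [0.8, -0.3], [0.8, -0.45], [0.8, -0.55], [0.7, -0.65], [0.6, -0.75], [0.5, -0.8]]
t_end 9.2 cmd end [ 0.62692437 -0.04360868] post pred at end 312.48149500705955 [ 0.6236514  -0.04681216]
```

Request:
move_arm([
  {"dp": [0.05,0.05,0],"rotation": [0,0,0]},
  {"dp": [0,0,0],"rotation": [0,0,0]},
  {"dp": [0.15,0,0],"rotation": [0,0,0]},
  {"dp": [0.25,-0.05,0],"rotation": [0,0,0]},
  {"dp": [0.45,-0.1,0],"rotation": [0,0,0]},
  {"dp": [0.65,-0.2,0],"rotation": [0,0,0]},
  {"dp": [0.8,-0.3,0],"rotation": [0,0,0]},
  {"dp": [0.8,-0.45,0],"rotation": [0,0,0]},
  {"dp": [0.8,-0.55,0],"rotation": [0,0,0]},
  {"dp": [0.7,-0.65,0],"rotation": [0,0,0]},
  {"dp": [0.6,-0.75,0],"rotation": [0,0,0]},
  {"dp": [0.5,-0.8,0],"rotation": [0,0,0]},
])

```text
time_s: 9.2
eef_pos: [0.6278, -0.0419, 0.282]
orientation: [0.0, 0.991, -0.134, -0.0]
force: [0.5, 0.5, -2.9]
gripper_width: 0.0293
grasp_force: 59.7
```

```bash
python3 tt.py; python3 -c "
from plant import env; s=env.get_state(); print(s['time_s'],s['eef_pos'])"
```

```text
9.2 [ 0.62780683 -0.04192644  0.28202708]
(9.2, [np.float64(41.8), np.float64(42.9), np.float64(41.9)], [np.int32(84), np.int32(97), np.int32(101)], -47.0, 204)
(9.25, [np.float64(46.4), np.float64(45.6)], [np.int32(36), np.int32(35)])
9.3 [ 0.62797679 -0.04142431  0.28180338]
```

```bash
python3 fol.py 9.3 319.5 1.265 .065 .03 12
```

```text
[[0.65, -1.55], [0.2, -0.95], [0.05, -0.9], [0.0, -0.95], [-0.15, -0.9], [-0.3, -0.9], [-0.35, -0.85], [-0.45, -0.75], [-0.55, -0.75], [-0.6, -0.65], [-0.7, -0.55], [-0.75, -0.45]]
t_end 10.5 cmd end [0.6254375  0.06208091] post pred at end 403.79355081964667 [0.62713786 0.06040464]
```

Request:
move_arm([
  {"dp": [0.65,-1.55,0],"rotation": [0,0,0]},
  {"dp": [0.2,-0.95,0],"rotation": [0,0,0]},
  {"dp": [0.05,-0.9,0],"rotation": [0,0,0]},
  {"dp": [0,-0.95,0],"rotation": [0,0,0]},
  {"dp": [-0.15,-0.9,0],"rotation": [0,0,0]},
  {"dp": [-0.3,-0.9,0],"rotation": [0,0,0]},
  {"dp": [-0.35,-0.85,0],"rotation": [0,0,0]},
  {"dp": [-0.45,-0.75,0],"rotation": [0,0,0]},
  {"dp": [-0.55,-0.75,0],"rotation": [0,0,0]},
  {"dp": [-0.6,-0.65,0],"rotation": [0,0,0]},
  {"dp": [-0.7,-0.55,0],"rotation": [0,0,0]},
  {"dp": [-0.75,-0.45,0],"rotation": [0,0,0]},
])

```text
time_s: 10.5
eef_pos: [0.6249, 0.0638, 0.2823]
orientation: [0.0, 0.991, -0.133, -0.0]
force: [0.3, 0.7, -2.4]
gripper_width: 0.0297
grasp_force: 59.7
```

```bash
sed -i "s/('scene','top')/('scene',)/" tt.py; python3 tt.py
```

```text
10.5 [0.62494596 0.06377327 0.28227127]
(10.5, [np.float64(44.7), np.float64(43.6), np.float64(44.9), np.float64(43.6)], [np.int32(82), np.int32(83), np.int32(92), np.int32(100)], 41.7, 203)
```

```bash
python3 fol.py 10.55 407.6 1.19 .06 .03 12
```

```text
[[-1.3, -0.55], [-0.85, -0.25], [-0.85, -0.1], [-0.9, -0.05], [-0.85, 0.1], [-0.85, 0.15], [-0.8, 0.3], [-0.8, 0.35], [-0.75, 0.45], [-0.65, 0.55], [-0.6, 0.6], [-0.5, 0.65]]
t_end 11.75 cmd end [0.52607801 0.06662976] post pred at end 486.94319546971633 [0.52792328 0.06844238]
```

Request:
move_arm([
  {"dp": [-1.3,-0.55,0],"rotation": [0,0,0]},
  {"dp": [-0.85,-0.25,0],"rotation": [0,0,0]},
  {"dp": [-0.85,-0.1,0],"rotation": [0,0,0]},
  {"dp": [-0.9,-0.05,0],"rotation": [0,0,0]},
  {"dp": [-0.85,0.1,0],"rotation": [0,0,0]},
  {"dp": [-0.85,0.15,0],"rotation": [0,0,0]},
  {"dp": [-0.8,0.3,0],"rotation": [0,0,0]},
  {"dp": [-0.8,0.35,0],"rotation": [0,0,0]},
  {"dp": [-0.75,0.45,0],"rotation": [0,0,0]},
  {"dp": [-0.65,0.55,0],"rotation": [0,0,0]},
  {"dp": [-0.6,0.6,0],"rotation": [0,0,0]},
  {"dp": [-0.5,0.65,0],"rotation": [0,0,0]},
])

```text
time_s: 11.75
eef_pos: [0.5255, 0.0672, 0.2823]
orientation: [-0.0, 0.991, -0.133, 0.0]
force: [0.8, 0.0, -3.1]
gripper_width: 0.0295
grasp_force: 59.7
```

```bash
python3 tt.py; python3 -c "
from plant import env; s=env.get_state(); print(s['time_s'],s['eef_pos'])"
```

```text
11.75 [0.52547698 0.06724402 0.28231486]
(11.75, [np.float64(37.3), np.float64(36.1), np.float64(37.5), np.float64(36.4)], [np.int32(82), np.int32(86), np.int32(90), np.int32(103)], 126.4, 172)
11.8 [0.52450366 0.06655177 0.28242876]
```

```bash
python3 fol.py 11.8 490 1.115 .055 .03 12
```

```text
[[-0.65, 1.05], [-0.35, 0.75], [-0.2, 0.8], [-0.15, 0.8], [-0.1, 0.8], [0.05, 0.8], [0.1, 0.8], [0.2, 0.8], [0.3, 0.75], [0.35, 0.7], [0.4, 0.65], [0.5, 0.65]]
t_end 13.0 cmd end [ 0.50558694 -0.02470816] post pred at end 564.3928401197861 [ 0.50469485 -0.0224743 ]
```

Request:
move_arm([
  {"dp": [-0.65,1.05,0],"rotation": [0,0,0]},
  {"dp": [-0.35,0.75,0],"rotation": [0,0,0]},
  {"dp": [-0.2,0.8,0],"rotation": [0,0,0]},
  {"dp": [-0.15,0.8,0],"rotation": [0,0,0]},
  {"dp": [-0.1,0.8,0],"rotation": [0,0,0]},
  {"dp": [0.05,0.8,0],"rotation": [0,0,0]},
  {"dp": [0.1,0.8,0],"rotation": [0,0,0]},
  {"dp": [0.2,0.8,0],"rotation": [0,0,0]},
  {"dp": [0.3,0.75,0],"rotation": [0,0,0]},
  {"dp": [0.35,0.7,0],"rotation": [0,0,0]},
  {"dp": [0.4,0.65,0],"rotation": [0,0,0]},
  {"dp": [0.5,0.65,0],"rotation": [0,0,0]},
])

```text
time_s: 13.0
eef_pos: [0.506, -0.0243, 0.2822]
orientation: [-0.0, 0.991, -0.134, -0.0]
force: [0.0, 0.7, -2.4]
gripper_width: 0.0298
grasp_force: 59.7
```

```bash
python3 tt.py; python3 -c "
from plant import env; s=env.get_state(); print(s['time_s'],s['eef_pos'])"
```

```text
13.0 [ 0.50598757 -0.02430866  0.28221633]
(13.0, [np.float64(24.5), np.float64(23.4), np.float64(24.7), np.float64(23.8)], [np.int32(75), np.int32(91), np.int32(92), np.int32(104)], -153.5, 173)
13.05 [ 0.50644262 -0.02501725  0.28221406]
```

```bash
python3 fol.py 13.05 567.1 1.045 .055 .03 12
```

```text
[[0.8, 0.8], [0.65, 0.45], [0.65, 0.4], [0.7, 0.3], [0.7, 0.25], [0.75, 0.2], [0.75, 0.1], [0.75, 0.0], [0.75, -0.05], [0.75, -0.1], [0.7, -0.2], [0.7, -0.3]]
t_end 14.25 cmd end [ 0.58406841 -0.06551453] post pred at end 636.6799946406871 [ 0.5817243  -0.06599085]
```

Request:
move_arm([
  {"dp": [0.8,0.8,0],"rotation": [0,0,0]},
  {"dp": [0.65,0.45,0],"rotation": [0,0,0]},
  {"dp": [0.65,0.4,0],"rotation": [0,0,0]},
  {"dp": [0.7,0.3,0],"rotation": [0,0,0]},
  {"dp": [0.7,0.25,0],"rotation": [0,0,0]},
  {"dp": [0.75,0.2,0],"rotation": [0,0,0]},
  {"dp": [0.75,0.1,0],"rotation": [0,0,0]},
  {"dp": [0.75,0,0],"rotation": [0,0,0]},
  {"dp": [0.75,-0.05,0],"rotation": [0,0,0]},
  {"dp": [0.75,-0.1,0],"rotation": [0,0,0]},
  {"dp": [0.7,-0.2,0],"rotation": [0,0,0]},
  {"dp": [0.7,-0.3,0],"rotation": [0,0,0]},
])

```text
time_s: 14.25
eef_pos: [0.5849, -0.0644, 0.2822]
orientation: [0.0, 0.991, -0.134, -0.0]
force: [0.6, 0.8, -2.1]
gripper_width: 0.0299
grasp_force: 59.7
```

```bash
python3 tt.py; python3 fol.py 14.25 636.6 .98 .05 .03 10
```

```text
14.25 [ 0.58488066 -0.06435611  0.28219069]
(14.25, [np.float64(6.4), np.float64(7.1), np.float64(5.3), np.float64(6.2)], [np.int32(79), np.int32(82), np.int32(98), np.int32(107)], -81.5, 191)
[[0.95, -0.5], [0.6, -0.4], [0.55, -0.45], [0.5, -0.55], [0.45, -0.55], [0.4, -0.6], [0.3, -0.6], [0.3, -0.65], [0.2, -0.7], [0.1, -0.65]]
t_end 15.3 cmd end [ 0.64101048 -0.02259483] post pred at end 693.9781421961324 [ 0.64039701 -0.02440355]
```

Request:
move_arm([
  {"dp": [0.95,-0.5,0],"rotation": [0,0,0]},
  {"dp": [0.6,-0.4,0],"rotation": [0,0,0]},
  {"dp": [0.55,-0.45,0],"rotation": [0,0,0]},
  {"dp": [0.5,-0.55,0],"rotation": [0,0,0]},
  {"dp": [0.45,-0.55,0],"rotation": [0,0,0]},
  {"dp": [0.4,-0.6,0],"rotation": [0,0,0]},
  {"dp": [0.3,-0.6,0],"rotation": [0,0,0]},
  {"dp": [0.3,-0.65,0],"rotation": [0,0,0]},
  {"dp": [0.2,-0.7,0],"rotation": [0,0,0]},
  {"dp": [0.1,-0.65,0],"rotation": [0,0,0]},
])

```text
time_s: 15.3
eef_pos: [0.6415, -0.0209, 0.2822]
orientation: [-0.0, 0.991, -0.133, -0.0]
force: [0.0, -0.2, -3.1]
gripper_width: 0.0296
grasp_force: 59.7
```

Run:
```python
from h import *
s=env.get_state(); p,d=eyes.camera('scene'); print(s['time_s'],s['eef_pos'])
cv2.imwrite('pics/follow.png',cv2.resize(p[160:340,240:440],(800,720))[:600,:,::-1])
```

```text
15.3 [ 0.6414645  -0.020855    0.28219585]
```

View pics/follow.png

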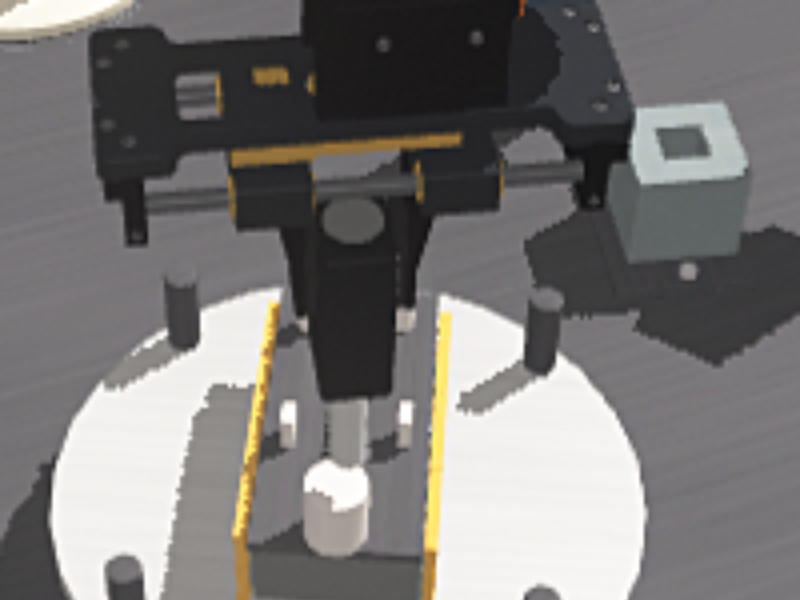

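The nose (347,462) stands over the thick post (336,480), with the post following cleanly; the holder's empty mouth is at (683,143) in this crop. About 6.8 s of following are done. I measure the mouth and return.

Run:
```python
from h import *
s=env.get_state(); print(s['time_s'],s['eef_pos'])
for n,(u,v) in [('scene',(410,196)),('top',(233,267))]:
    c=eyes.calibration(n); p,d=eyes.camera(n); X=cloud(c,d)
    Q=X[(X[...,2]>.06)&(X[...,2]<.08)&(np.hypot(X[...,0]-.4245,X[...,1]-.281)<.06)]
    r=cv2.minAreaRect(np.float32(Q[:,:2]*1000)); print(n,'block',r)
    inn=(X[...,2]<.062)|(d==0)
    near=np.hypot(X[...,0]-.4245,X[...,1]-.281)
    g=cv2.cvtColor(p,cv2.COLOR_RGB2GRAY); w=g[v-9:v+10,u-9:u+10]
    k,l,st,ce=cv2.connectedComponentsWithStats((w<120).astype(np.uint8))
    for i in range(1,k):
        if st[i][4]>8: print(st[i],plane(c,[[ce[i][0]+u-9,ce[i][1]+v-9]],.07)[0])
```

```text
15.35 [ 0.64182057 -0.02001949  0.28209216]
scene block ((421.84393310546875, 281.28057861328125), (67.8228530883789, 73.06785583496094), 74.9609146118164)
[ 3  5 13  8 83] [0.42038883 0.28190476 0.07      ]
top block ((424.7455139160156, 282.3387756347656), (67.76495361328125, 66.04371643066406), 74.72870635986328)
[ 2  5 11 11 84] [0.42358504 0.28151711 0.07      ]
```

Request:
move_arm([
  {"dp": [-1,-0.8,0],"rotation": [0,0,0]},
  {"dp": [-2.5,-2,0],"rotation": [0,0,0]},
  {"dp": [-3.2,-2.6,0],"rotation": [0,0,0]},
  {"dp": [-3.5,-2.8,0],"rotation": [0,0,0]},
  {"dp": [-3.5,-2.8,0],"rotation": [0,0,0]},
  {"dp": [-3.5,-2.8,0],"rotation": [0,0,0]},
  {"dp": [-3.5,-2.85,0],"rotation": [0,0,0]},
  {"dp": [-3.2,-2.6,0],"rotation": [0,0,0]},
  {"dp": [-2.6,-2.1,0],"rotation": [0,0,0]},
  {"dp": [-1.6,-1.3,0],"rotation": [0,0,0]},
  {"dp": [-0.8,-0.7,0],"rotation": [0,0,0]},
  {"dp": [0,0,0],"rotation": [0,0,0]},
])

```text
time_s: 16.65
eef_pos: [0.4234, 0.2808, 0.2825]
orientation: [-0.0, 0.991, -0.133, 0.0]
force: [0.3, -0.7, -2.1]
gripper_width: 0.0296
grasp_force: 59.7
```

Run:
```python
from plant import env; import numpy as np
P=np.array([env.get_state()['eef_pos']]).mean(0);D=np.array([.4242,.2815])-P[:2]; y=np.radians(-15.4)
print(P,D@[np.cos(y),np.sin(y)]*100,D@[np.sin(y),-np.cos(y)]*100)
```

```text
[0.42344438 0.28079263 0.28254077] 0.05406468556203361 -0.08826298149045829
```

Request:
move_arm([
  {"dp": [0.05,-0.1,1],"rotation": [0,0,0]},
  {"dp": [0,0,2.5],"rotation": [0,0,0]},
  {"dp": [0,0,2.5],"rotation": [0,0,0]},
  {"dp": [0,0,2],"rotation": [0,0,0]},
  {"dp": [0,0,1],"rotation": [0,0,0]},
  {"dp": [0,0,0.5],"rotation": [0,0,0]},
  {"dp": [0,0,0.5],"rotation": [0,0,0]},
  {"dp": [0,0,0.5],"rotation": [0,0,0]},
])

```text
time_s: 17.45
eef_pos: [0.4256, 0.2813, 0.1777]
orientation: [-0.001, 0.991, -0.134, 0.001]
force: [0.0, -0.3, -2.6]
gripper_width: 0.0296
grasp_force: 59.7
```

Inside the mouth (tip at 58 mm) with no contact. I go down to just above seating.

Request:
move_arm([
  {"dp": [0,0,1],"rotation": [0,0,0]},
  {"dp": [0,0,1],"rotation": [0,0,0]},
  {"dp": [0,0,1],"rotation": [0,0,0]},
  {"dp": [0,0,0.8],"rotation": [0,0,0]},
  {"dp": [0,0,0.5],"rotation": [0,0,0]},
  {"dp": [0,0,0.2],"rotation": [0,0,0]},
  {"dp": [0,0,0.1],"rotation": [0,0,0]},
  {"dp": [0,0,0],"rotation": [0,0,0]},
])

```text
time_s: 18.25
eef_pos: [0.4251, 0.2812, 0.1314]
orientation: [-0.0, 0.991, -0.133, 0.0]
force: [0.8, -1.0, -2.6]
gripper_width: 0.03
grasp_force: 59.7
```

Request:
move_arm([
  {"dp": [0,0,0.1],"rotation": [0,0,0]},
  {"dp": [0,0,0],"rotation": [0,0,0]},
  {"dp": [0,0,0],"rotation": [0,0,0]},
])

```text
time_s: 18.55
eef_pos: [0.4251, 0.2811, 0.1304]
orientation: [-0.0, 0.991, -0.133, 0.0]
force: [-0.0, -0.6, -3.2]
gripper_width: 0.0299
grasp_force: 59.7
```

Request:
move_arm([
  {"dp": [0,0,0],"rotation": [0,0,0]},
  {"dp": [0,0,0],"rotation": [0,0,0]},
  {"dp": [0,0,0],"rotation": [0,0,0]},
  {"dp": [0,0,0],"rotation": [0,0,0]},
  {"dp": [0,0,0],"rotation": [0,0,0]},
  {"dp": [0,0,0],"rotation": [0,0,0]},
  {"dp": [0,0,0],"rotation": [0,0,0]},
  {"dp": [0,0,0],"rotation": [0,0,0]},
  {"dp": [0,0,0],"rotation": [0,0,0]},
], fingers=1)

```text
time_s: 19.45
eef_pos: [0.425, 0.281, 0.1302]
orientation: [0.0, 0.991, -0.134, -0.0]
force: [-0.2, 0.4, -0.3]
gripper_width: 0.0857
grasp_force: 0.0
```

Request:
move_arm([
  {"dp": [0,0,-0.5],"rotation": [0,0,0]},
  {"dp": [0,0,-1.5],"rotation": [0,0,0]},
  {"dp": [0,0,-2.5],"rotation": [0,0,0]},
  {"dp": [0,0,-3],"rotation": [0,0,0]},
  {"dp": [0,0,-3],"rotation": [0,0,0]},
  {"dp": [0,0,-2],"rotation": [0,0,0]},
  {"dp": [-2,-1,0],"rotation": [0,0,0]},
  {"dp": [-3,-2,0],"rotation": [0,0,0]},
  {"dp": [-3,-2,0],"rotation": [0,0,0]},
  {"dp": [-3,-2,0],"rotation": [0,0,0]},
  {"dp": [-1,-1,0],"rotation": [0,0,0]},
  {"dp": [0,0,0],"rotation": [0,0,0]},
])

```text
time_s: 20.65
eef_pos: [0.3297, 0.3912, 0.2554]
orientation: [-0.0, 0.991, -0.132, 0.0]
force: [-0.2, 0.7, 0.6]
gripper_width: 0.0872
grasp_force: 0.0
```

Run:
```python
from h import *
s=env.get_state(); print(s['time_s'],s['eef_pos'],s['force'])
ims=[]
for n in ['scene','top']:
    c=eyes.calibration(n); p,d=eyes.camera(n); X=cloud(c,d); nr=np.hypot(X[...,0]-.4245,X[...,1]-.281)
    Q=X[(X[...,2]>.13)&(X[...,2]<.17)&(nr<.05)]
    print(n,np.percentile(Q[:,2],[5,50,95]),cv2.minAreaRect(np.float32(Q[:,:2]*1000)))
    ims.append(p)
A=cv2.resize(ims[0],(400,300)); B=cv2.resize(ims[0][130:250,360:520],(400,300),interpolation=cv2.INTER_CUBIC)
cv2.imwrite('pics/end.png',np.hstack([A,B])[:,:,::-1])
```

```text
20.65 [0.32972258 0.39122447 0.25544932] [-0.24392085  0.73371322  0.63772619]
scene [0.13215392 0.1491383  0.15333201] ((423.78167724609375, 280.2212829589844), (30.925382614135742, 48.2903938293457), 73.38262939453125)
top [0.14059305 0.15110617 0.15657324] ((426.4269104003906, 280.8739929199219), (30.292430877685547, 44.07497024536133), 75.67524719238281)
```

View pics/end.png

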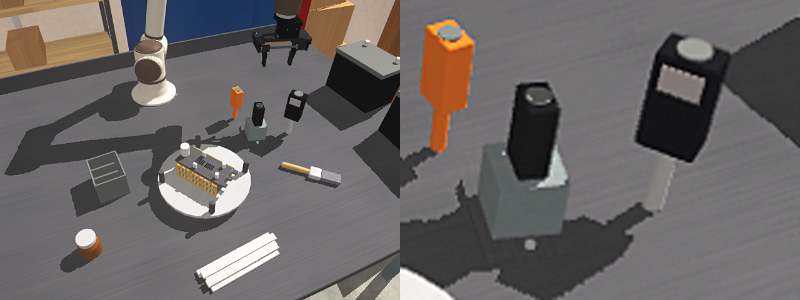

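The wand stands upright and fully seated in the holder (right crop at (535,130), top at 150 mm), and the bystanders are where they were.

```bash
python3 -c "
from plant import env; print(env.finish_job())"
```

```text
the job is handed in; nothing more can be done
None
```

I handed the job in with no verdict shown: the table coasted at about 1.4 to 1 rad/s, the nose followed the post for about 6.8 s by my measurements, and the wand is seated back in its holder and let go.

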